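Check the filler's squeeze lever stops short of its bar

TASK

Check the squeeze lever of the filler with the tall narrow hopper: with closed fingers outside the lever, press it in towards its grip bar with the backs of the fingers until it stops short of the bar, keep it there for a second, then take the fingers off so that it springs fully out. Then press it in to its stop the same way once more and finish while still holding it in, so that the gap to the bar can be looked at. Push gently, never grip the lever, and leave the other filler's lever and everything standing about as they are.

Things in the scene. Friction and masses are not known exactly. Their poses are not given: they have to be found in the camera images.
- tall: Filler with the TALL narrow hopper (73 mm wide, top at 267 mm), fixed; left or right. Origin under its hopper on the table; z up. Base plate 245 x 110 x 12 mm; valve block under the hopper; from it a black grip bar and beside that an aluminium squeeze lever run along -x, both centred 110 mm above the table, lever on the +y side; spout on the -y side
- tall_bar (a point): Point on the axis of the tall filler's fixed round grip bar (26 mm thick), level with the pressing point when the lever is fully in. Axes as tall: the bar runs along x. When fully in, the lever is parallel to the bar, 45 mm away between centre lines: a gap of 27 mm is left
- tall_pad (a point): Where to press the tall filler's lever: middle of its blade, 105 mm from the hinge. Axes turn with the lever: x along it to the hinge, y square to the blade, outwards from the bar, z up. Blade 10 mm thick (y), 24 mm high; outer face 5 mm along +y; 24 mm end ball 30 mm along -x. Free room outside it; under it only the 12 mm base plate; hopper over 80 mm away
- tall_lever (a joint): Lever of the tall filler, rad, about a vertical hinge: 0 = sprung fully out (splayed 0.35 rad from the bar), 0.35 = fully in at its built-in stop. It grows anticlockwise seen from above; the pressing point travels about 36 mm. A spring pushes it out: about 2.5 N at the pressing point at rest, 6 N at the stop; let go, it swings out by itself
- squat_pad (a point): The same point on the like lever of the other filler, which has a SQUAT wide hopper (125 mm wide, top at 188 mm) and stands on the other side. To be left alone
- squat_lever (a joint): Lever of the squat filler, rad: 0 = out, where it is to stay
- cup_a: Bystander: clear drip cup, 52 mm wide, 55 tall, loose, under the spout of the tall filler. Origin at the centre of its underside
- cup_b: Bystander: clear drip cup, 52 mm wide, 55 tall, loose, under the spout of the squat filler. Origin at the centre of its underside
- jar: Bystander: small glass jar with white cap, 42 mm wide, 52 tall, loose, in front of and between the fillers. Origin at the centre of its underside
- bowl: Bystander: green plastic bowl, 170 mm wide, 70 tall, loose, at the right. Origin at the centre of its underside
- oil: Bystander: dark green glass bottle, 60 mm wide, 210 tall, loose, at the right. Origin at the centre of its underside
- tub: Bystander: round white tub with lid, 110 mm wide, 75 tall, loose, at the left. Origin at the centre of its underside
- spoon: Bystander: steel spoon lying near the robot on the left, loose
- stick: Bystander: flat wooden stirring stick, 150 x 18 x 6 mm, lying near the robot on the right, loose. Origin at the centre of its underside

How it is judged:
By the outcome, as a careful person would: the job done as asked, in the order asked, and still so for the second after the job is handed in, while the arm keeps its last pose, push and grip.
It also fails if it takes over 42 s, if anything falls off the work surface, if the arm or the gripper's body presses on something with over 40 N, if the wrist force passes 120 N, or if a joint passes its speed limit or range.

ROBOT

A 7-joint arm with a two-finger parallel gripper is mounted at the origin on the work surface. World frame = base frame: x ahead of the robot, y to its left, z up, the work surface at z = 0. Lengths are in mm, angles in degrees, forces in N, time in s.
With the tool pointing down it reaches from about 400 to 875 mm from the base axis. Payload 6.5 kg.
Tool frame: the origin (TCP) lies on the mounting face of the last link; the fingertips stand 173 mm ahead of it and the grasp point (between the pads) lies 155 mm ahead of it (ctrl.tip_extent is the z of the fingertips in the tool frame, in mm); z points along the fingers, x is the direction in which the jaws open and shut, and the axes are right-handed (so a half turn about z gives the same grasp; the last joint's range is limited). The gripper opens to 85 mm and grips with 20 to 120 N. Pads are 22 mm wide; open, the fingers measure 114 mm over their backs; the gripper's body (76 mm by 85 mm) begins 54 mm behind the grasp point. The pads swing forward as they close: fully open they stand 13 mm farther back than shut.
Start: joints at [66.795, 30.733, -0.252, 88.115, 0.149, 61.152, -4.079], TCP at [216.031, -613.042, 404.69] pointing down, gripper open.
Joint ranges: [-154.64, 154.64], [-21.42, 123.67], [-72.66, 72.17], [13.99, 137.28], [-74.86, 254.86], [10.95, 109.41], [-158.01, 158.01]. Speed limits (degrees/s): [136.94, 136.94, 180, 180, 180, 180, 180].

INTERFACE

Orientations are given as a 3x3 rotation matrix whose columns are the frame's x, y, z axes.
In Python, from workcell import ctrl gives the robot as it stands.
- The arm moves only by the tool drive_tool, never from a script. Its arguments are lists of equal length, an entry for each row: "claw": the opening, from -1 (shut) to 1 (fully open); "xyz": the shift along the tool's x, y, z in mm, a list of three; "roll": the turn about the tool's z in rad. A call has 1 to 10 rows; each row shifts and turns the pose as measured when the row begins, along the tool's axes as they then stand; what a row does not reach is not made up. A row lasts 1/8 s, in which the tool goes at most 62.5 mm and 10.7 degrees, less where a joint would pass 70% of its speed; a pose out of reach is approached as far as the arm can. A call is refused whole if a number of a shift passes 62.5 or a number of a turn 0.188, either way. A call with a gripper value outside its range is refused whole. The fingers move at their own pace and stop on an object; "squeeze" is the grip in N (left out, the last holds). Time passes only in rows, so rows that do not move let the fingers close. It gives the time, the measured TCP pose, the force and the opening at its end, in the units of the state.
- ctrl.get_obs(): the state, without advancing time (a new reading comes with each control period).
- ctrl.snapshot(name): name is "side" or "top" or "wrist"; returns a dict with "img" (400x640x3 uint8, red, green, blue), "depth" (400x640 float32, mm along the optical axis (not along the pixel's ray), 0 where there is no reading), "K" (3x3 intrinsics, pixels), "rvec" (rotation vector, rad) and "tvec" (3), from world to camera coordinates, as OpenCV has them; the wrist camera has in their place "tool_from_camera" (4x4, takes a point from camera to tool coordinates, whose origin is the TCP and whose axes are the tool frame's). Camera axes: x right, y down, z forward; pixel columns grow to the right and rows downward; lengths in mm; the calibration is good to about 2 mm. The wrist camera is an equidistant fisheye: a pixel r from the principal point sees the ray r / f radians off the axis. A picture is of the moment at which its call begins: read the wrist's pose just before it.
- ctrl.hand_in(): hands the job in, once; it reports no verdict.
The state is a dict: "t": time; "qpos": joint angles; "joint_vel": joint speeds; "joint_efforts": joint torques, N m; "eef_pos": TCP position; "eef_rot": TCP orientation; "contact_force": force on the tool from outside, world axes, zero at the start; "ft_torque": the same for the moment, N m; "opening": finger opening in mm.
Only numpy, scipy, OpenCV 4.12 (cv2) and the standard library are available. Lean on these libraries where they do the work, as an engineer would, in place of code of your own. Each camera call takes 0.05 s, during which the arm holds its last target.

## Working session

There is one attempt and no reset: what is moved stays moved. The work goes in short steps, Python scripts to look and compute and a tool call to move; the robot and the scene stay as the last step left them, time stands still between calls to the robot, and variables do not carry over. Pictures are saved under pics/ and viewed, and the job is handed in when it is done.

Besides the shell and the picture viewer there is one more tool, called after "Emit:" in YAML: its name, and indented under it one key for each argument. drive_tool: Moves the arm, as the interface text tells. Its arguments: {"type":"object","properties":{"claw":{"type":"array","items":{"type":"number"}},"xyz":{"type":"array","items":{"type":"array","items":{"type":"number"}}},"roll":{"type":"array","items":{"type":"number"}},"squeeze":{"type":"number"}},"required":["claw","xyz","roll"]}

```bash
mkdir -p pics
cat > h.py <<'E'
import numpy as np,cv2,pickle
from workcell import ctrl
def snap(n,f):
    o=ctrl.get_obs(); s=ctrl.snapshot(n); s['obs']=o
    cv2.imwrite(f'pics/{f}.png',s['img'][:,:,::-1]); pickle.dump(s,open(f'{f}.pkl','wb')); return s
def world(s):
    K=s['K'];d=s['depth'];R,_=cv2.Rodrigues(np.array(s['rvec'],float));t=np.array(s['tvec'],float).ravel()
    v,u=np.mgrid[:400,:640]
    P=np.stack([(u-K[0][2])/K[0][0]*d,(v-K[1][2])/K[1][1]*d,d],-1)
    return (P-t)@R
E
python3 - <<'E'
from h import *
o=ctrl.get_obs()
for k in o: print(k,np.round(o[k],3).tolist())
for n in('top','side'):
    s=snap(n,n+'0'); R,_=cv2.Rodrigues(np.array(s['rvec'],float)); print(n,-R.T@np.ravel(s['tvec']),s['K'])
E
```

```text
t 0.0
qpos [66.794, 30.778, -0.255, 88.172, 0.149, 61.152, -4.078]
joint_vel [-0.13, 0.005, 0.056, -0.046, 0.039, 0.029, -0.025]
joint_efforts [-0.0, -58.341, 1.049, -25.911, 0.012, 0.009, 0.0]
eef_pos [215.938, -612.72, 403.791]
eef_rot [[0.332, -0.943, -0.001], [-0.943, -0.332, 0.002], [-0.002, 0.0, -1.0]]
contact_force [-0.683, 0.15, -0.279]
ft_torque [-0.013, -0.0, 0.014]
opening 84.961
top [ 312.76380505   58.6083065  1543.32707113] [[423.68476695   0.         332.48417453]
 [  0.         423.68476695 200.14473628]
 [  0.           0.           1.        ]]
side [ 367.90733029 -774.62059348 1085.46806763] [[433.77755743   0.         324.28305807]
 [  0.         433.77755743 205.99629648]
 [  0.           0.           1.        ]]
```

View pics/top0.png

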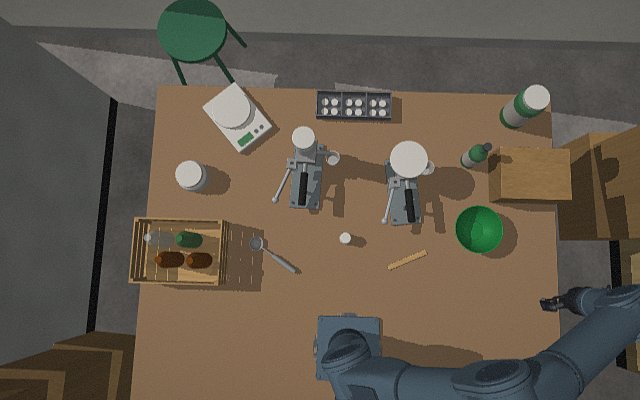

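View pics/side0.png

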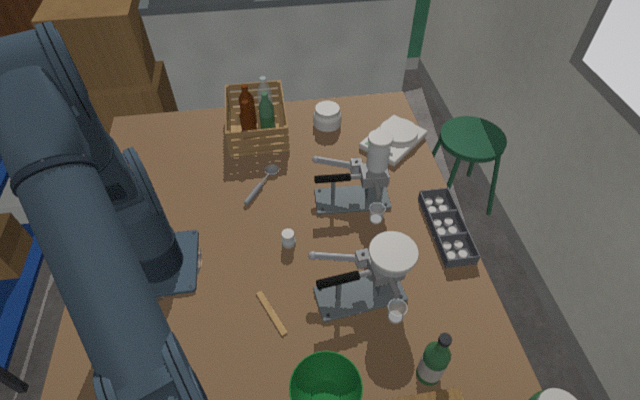

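Tall filler: the left one in the top view, with its narrow hopper at (303,138), lever from about (290,165) to the ball at (276,199), and black bar at (303,190). Squat filler: hopper at (408,158), lever ball at (386,220). Next I measure these.

Run:
```python
from h import *
s=pickle.load(open('top0.pkl','rb'));W=world(s)
im=s['img'];hsv=cv2.cvtColor(im,cv2.COLOR_RGB2HSV)
def reg(u0,u1,v0,v1):
    m=np.zeros((400,640),bool);m[v0:v1,u0:u1]=1;return m&(s['depth']>0)
m=reg(265,330,120,215)
print('table',np.median(W[300:310,480:500].reshape(-1,3),0))
for nm,lo,hi in(('hop',240,290),('lev',90,130)):
    k=m&(W[...,2]>lo)&(W[...,2]<hi); print(nm,k.sum(),W[k].mean(0),W[k].min(0),W[k].max(0))
k=m&(W[...,2]>85)&(W[...,2]<140)
for v in range(160,212,2):
    print(v,[(u,*np.round(W[v,u]).astype(int).tolist()) for u in range(265,325) if k[v,u]][::2])
big=cv2.resize(im[110:230,250:450],None,fx=4,fy=4,interpolation=cv2.INTER_CUBIC);cv2.imwrite('pics/c.png',big[:,:,::-1])
```

```text
table [ 165.53676198 -503.21476931   -1.47988717]
hop 432 [679.79228383 162.33683393 265.8334825 ] [645.56721201 127.9734031  240.11809302] [716.8546844  197.74414938 275.906925  ]
lev 676 [585.24806869 179.55787338 118.28946952] [486.91886885  82.6931619   90.65321741] [717.52554392 271.95889964 129.80731176]
160 [(287, 638, 224, 138), (289, 639, 218, 134), (291, 640, 211, 132), (293, 641, 205, 128), (295, 640, 198, 132), (297, 641, 191, 129), (299, 641, 184, 130), (301, 641, 177, 128), (303, 642, 171, 129), (305, 640, 163, 135), (307, 641, 157, 135), (309, 643, 150, 126), (311, 641, 143, 132), (313, 643, 136, 129), (315, 643, 130, 129)]
162 [(287, 634, 225, 126), (290, 631, 214, 138), (292, 632, 207, 136), (294, 633, 201, 133), (296, 633, 194, 134), (298, 636, 188, 120), (300, 636, 181, 121), (302, 635, 174, 125), (304, 635, 167, 129), (306, 634, 160, 131), (308, 636, 154, 125), (310, 635, 146, 130), (312, 635, 140, 131), (314, 635, 133, 133)]
164 [(287, 626, 224, 130), (289, 625, 217, 132), (291, 626, 211, 132), (293, 626, 204, 129), (295, 626, 197, 134), (297, 634, 193, 99), (301
[... 2337 characters left out ...]
(299, 518, 180, 120), (301, 519, 173, 117), (303, 518, 166, 126), (305, 519, 160, 116)]
198 [(272, 509, 272, 116), (274, 509, 265, 119), (276, 510, 259, 114), (278, 510, 252, 115), (300, 512, 176, 118), (302, 512, 170, 120), (304, 512, 163, 120)]
200 [(272, 502, 272, 116), (274, 502, 264, 120), (276, 503, 258, 114), (278, 504, 252, 109), (299, 505, 179, 120), (301, 505, 173, 118), (303, 505, 166, 118), (305, 506, 160, 113)]
202 [(273, 496, 268, 114), (275, 495, 261, 120), (277, 497, 255, 107), (299, 498, 179, 117), (301, 497, 172, 126), (303, 498, 166, 118), (305, 499, 159, 114)]
204 [(298, 492, 183, 111), (300, 491, 175, 120), (302, 492, 169, 117), (304, 492, 162, 118)]
206 []
208 []
210 []
```

Run:
```python
from h import *
s=pickle.load(open('side0.pkl','rb'));W=world(s);im=s['img']
for v in range(154,186,3):
    print(v,[(u,*np.round(W[v,u]).astype(int).tolist()) for u in range(308,372) if W[v,u,2]>85][::4])
cv2.imwrite('pics/d.png',cv2.resize(im[110:230,270:430],None,fx=5,fy=5,interpolation=cv2.INTER_CUBIC)[:,:,::-1])
```

```text
154 [(367, 648, 169, 197), (371, 655, 149, 214)]
157 [(313, 496, 267, 116), (317, 508, 261, 120), (321, 520, 253, 126), (325, 534, 255, 121), (368, 648, 153, 199)]
160 [(313, 494, 256, 113), (317, 507, 252, 115), (321, 521, 256, 109), (325, 533, 248, 115), (329, 545, 243, 118), (333, 557, 238, 121), (337, 569, 232, 125), (341, 582, 231, 124), (351, 612, 220, 130), (355, 624, 213, 135), (359, 637, 213, 132), (368, 649, 155, 185)]
163 [(322, 523, 251, 101), (326, 536, 247, 102), (330, 547, 238, 109), (334, 560, 236, 109), (338, 572, 230, 113), (342, 584, 224, 117), (346, 597, 221, 118), (350, 608, 214, 123), (354, 619, 203, 132), (358, 631, 201, 132), (362, 644, 199, 132), (366, 648, 168, 160), (370, 653, 145, 181)]
166 [(339, 575, 226, 103), (343, 588, 224, 103), (347, 601, 221, 104), (351, 613, 215, 108), (355, 621, 196, 125), (359, 633, 194, 125), (363, 643, 182, 135), (367, 649, 158, 157), (371, 657, 144, 169)]
169 [(327, 368, -775, 1085), (353, 618, 206, 102), (357, 630, 204, 103), (361, 635, 172, 132), (365, 647, 171, 132), (369, 653, 147, 155)]
172 [(336, 368, -775, 1085), (354,
[... 367 characters left out ...]
116), (363, 636, 146, 132), (367, 647, 142, 134), (371, 659, 139, 135)]
178 [(314, 487, 178, 109), (318, 497, 165, 121), (322, 510, 164, 120), (326, 523, 164, 118), (330, 534, 159, 121), (334, 547, 159, 119), (338, 559, 155, 121), (342, 573, 161, 113), (346, 585, 156, 116), (350, 597, 156, 115), (354, 611, 159, 109), (358, 624, 160, 106), (363, 633, 135, 130), (367, 645, 132, 131), (371, 657, 128, 133)]
181 [(315, 488, 166, 108), (319, 500, 161, 110), (323, 513, 163, 107), (327, 525, 159, 109), (331, 538, 160, 106), (335, 550, 159, 105), (339, 564, 162, 99), (364, 637, 134, 117), (368, 649, 129, 120)]
184 [(332, 542, 166, 86), (363, 635, 134, 104), (367, 647, 131, 105), (371, 660, 131, 103)]
```

View pics/c.png

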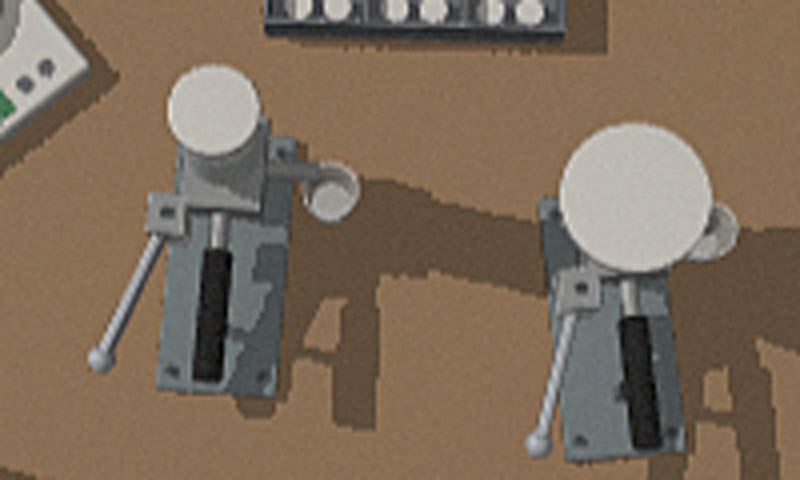

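View pics/d.png

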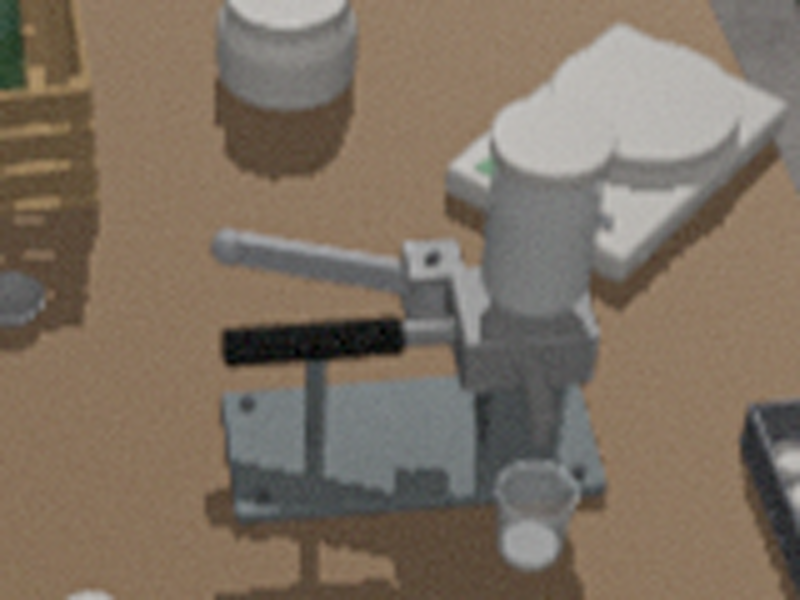

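Run:
```python
from h import *
s=pickle.load(open('top0.pkl','rb'));W=world(s);im=s['img'].astype(int)
z=W[...,2];ok=(z>100)&(z<130)
K=s['K'];R,_=cv2.Rodrigues(np.array(s['rvec'],float));c=-R.T@np.ravel(s['tvec'])
def ray(u,v,h):
    d=R.T@np.linalg.inv(K)@np.array([u,v,1.]);return c+d*(h-c[2])/d[2]
v,u=np.mgrid[:400,:640]
bar=(im.sum(2)<110)&(u>294)&(u<312)&(v>170)&(v<208)
lev=ok&(u<293)&(u>270)&(v>172)&(v<196)
for nm,m,h in(('bar',bar,115),('lev',lev,116)):
    P=np.array([ray(a,b,h)[:2] for a,b in zip(u[m],v[m])]);l=cv2.fitLine(P.astype(np.float32),2,0,.01,.01).ravel();print(nm,m.sum(),l,np.degrees(np.arctan(l[1]/l[0])),P.min(0),P.max(0))
m=(z>95)&(z<135)&(v>=196)&(v<206)&(u<281)&(u>268);print('ball',ray(u[m].mean(),v[m].mean(),114),m.sum())
print(ray(275,199.5,112))
m=(z>225)&(u>285)&(u<320)&(v>115)&(v<165);print('hop', ray(303,138,265))
```

```text
bar 178 [ 9.9864590e-01 -5.2022632e-02  5.4461749e+02  1.6793335e+02] -2.982023 [491.43096486 155.51370753] [599.54008752 182.83619539]
lev 98 [ 9.1646159e-01 -4.0012264e-01  5.5735858e+02  2.3934761e+02] -23.585846 [519.87649749 217.68276849] [597.52306388 262.18686308]
ball [505.72090675 261.08018346 114.        ] 44
[504.95383578 262.0122035  112.        ]
hop [679.74461008 162.53867471 265.        ]
```

Emit:
drive_tool:
  claw: [-1,-1,-1,-1,-1]
  xyz:
    - [0,0,-30]
    - [-40,0,-25]
    - [-45,0,-20]
    - [-45,0,0]
    - [-35,0,0]
  roll: [0,0,0,0,0]
  squeeze: 20

```text
t: 0.72
eef_pos: [160.1, -453.8, 478.7]
eef_rot: [[0.333, -0.943, -0.002], [-0.943, -0.333, 0.005], [-0.006, 0.0, -1.0]]
contact_force: [-0.3, -0.5, 0.7]
opening: -0.1
```

Emit:
drive_tool:
  claw: [-1,-1,-1,-1,-1,-1,-1]
  xyz:
    - [-4,-59,0]
    - [-4,-59,0]
    - [-4,-59,0]
    - [-4,-59,0]
    - [-4,-59,0]
    - [-4,-59,0]
    - [-4,-59,0]
  roll: [-0.124,-0.124,-0.124,-0.124,-0.124,-0.124,-0.124]

```text
t: 1.6
eef_pos: [447.2, -163.5, 478.4]
eef_rot: [[0.94, -0.342, -0.004], [-0.342, -0.94, 0.004], [-0.005, -0.003, -1.0]]
contact_force: [0.7, 0.4, -0.1]
opening: -0.1
```

Emit:
drive_tool:
  claw: [-1,-1,-1,-1,-1,-1,-1]
  xyz:
    - [-4,-59,0]
    - [-4,-59,0]
    - [-4,-59,0]
    - [-4,-59,0]
    - [-4,-59,0]
    - [-4,-59,0]
    - [-4,-59,0]
  roll: [-0.124,-0.124,-0.124,-0.124,-0.124,-0.124,-0.124]

```text
t: 2.48
eef_pos: [404.9, 247.5, 479.4]
eef_rot: [[0.854, 0.52, -0.003], [0.52, -0.854, 0.006], [0.0, -0.007, -1.0]]
contact_force: [0.3, 0.6, -0.5]
opening: -0.0
```

Emit:
drive_tool:
  claw: [-1,-1,-1,-1,-1]
  xyz:
    - [0,0,0]
    - [0,0,0]
    - [0,0,0]
    - [0,0,0]
    - [0,0,0]
  roll: [-0.17,-0.17,-0.17,-0.17,-0.17]

```text
t: 3.1
eef_pos: [400.3, 252.5, 478.7]
eef_rot: [[0.133, 0.991, -0.006], [0.991, -0.133, 0.006], [0.005, -0.007, -1.0]]
contact_force: [0.1, 0.0, 0.3]
opening: 0.2
```

```bash
cat > go.py <<'E'
from h import *
import sys
o=ctrl.get_obs();p=np.array(o['eef_pos']);R=np.array(o['eef_rot'])
print(o['t'],p.round(1),'xang',np.degrees(np.arctan2(R[1,0],R[0,0])).round(2),'tilt',R[:,2].round(4),'F',np.round(o['contact_force'],1),np.round(o['qpos'],1))
if len(sys.argv)>3:
    t=np.array([float(a) for a in sys.argv[1:4]]);print('tool shift',(R.T@(t-p)).round(1))
E
python3 go.py 553 302 380; python3 go.py 553 302 255
```

```text
3.1 [400.3 252.5 478.7] xang 82.38 tilt [-0.0058  0.0058 -1.    ] F [0.1 0.  0.3] [ 11.5  16.6 -57.8 106.5  14.9  65.3  30.9]
tool shift [ 68.8 145.4  98.1]
3.1 [400.3 252.5 478.7] xang 82.38 tilt [-0.0058  0.0058 -1.    ] F [0.1 0.  0.3] [ 11.5  16.6 -57.8 106.5  14.9  65.3  30.9]
tool shift [ 68.2 146.2 223.1]
```

Emit:
drive_tool:
  claw: [-1,-1,-1,-1,-1]
  xyz:
    - [30,45,0]
    - [25,50,20]
    - [17,48,40]
    - [0,0,40]
    - [0,0,0]
  roll: [0.04,0.04,0,0,0]

```text
t: 3.72
eef_pos: [554.9, 298.5, 374.7]
eef_rot: [[0.214, 0.977, -0.006], [0.977, -0.214, 0.001], [-0.0, -0.006, -1.0]]
contact_force: [-0.6, -0.1, 0.1]
opening: -0.0
```

```bash
python3 go.py 553 302 255; python3 -c "
from h import *
snap('top','top1');s=snap('side','side1');snap('wrist','wr1')
cv2.imwrite('pics/s1.png',cv2.resize(s['img'][60:240,220:460],None,fx=3.3,fy=3.3)[:,:,::-1])"
```

```text
3.725 [554.9 298.5 374.7] xang 77.63 tilt [-0.0064  0.001  -1.    ] F [-0.6 -0.1  0.1] [ -1.2  38.8 -46.8  90.8  30.2  64.1  22.4]
tool shift [  3.1  -1.8 119.7]
```

View pics/s1.png

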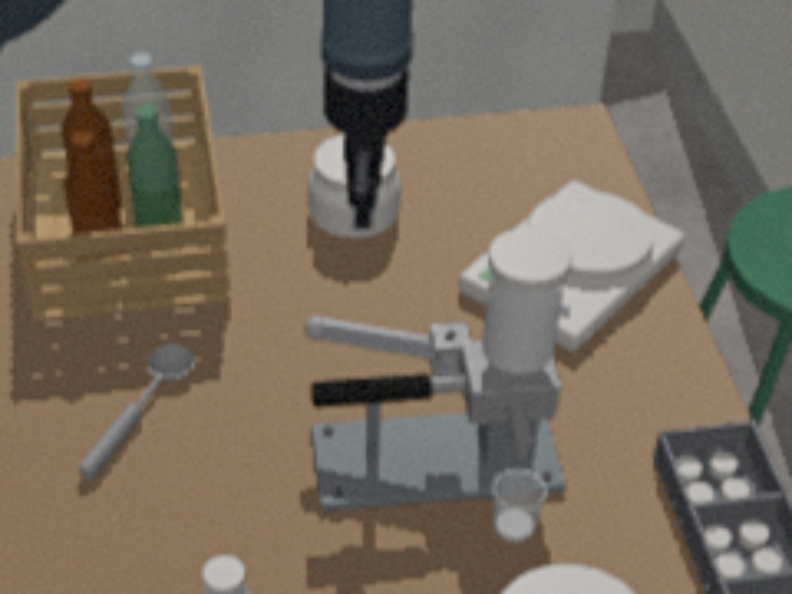

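View pics/wr1.png

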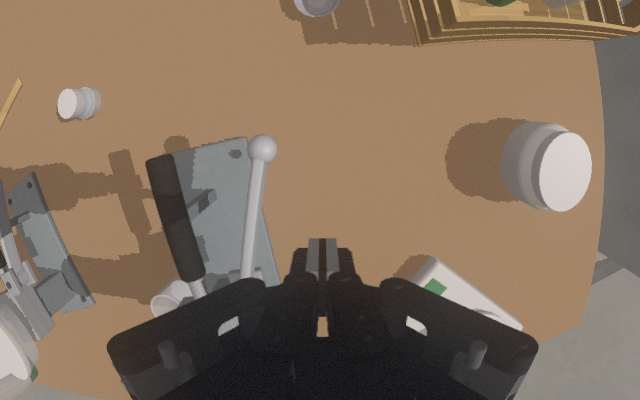

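View pics/top1.png

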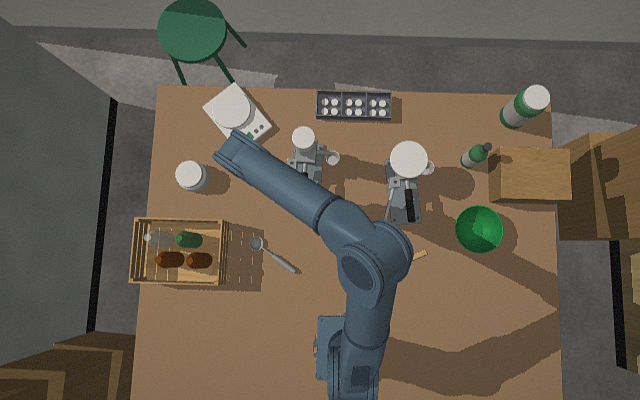

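The side view shows the fingers over free table, outside the lever. The top view shows the elbow swung out, with the forearm passing near the tall hopper. I check its clearance before descending.

Run:
```python
from h import *
s=pickle.load(open('top1.pkl','rb'));W=world(s)
for u,v in [(250,150),(270,160),(290,175),(303,185),(320,200),(340,215),(370,230),(400,240),(360,270)]: print(u,v,W[v,u].round())
```

```text
250 150 [552. 256. 598.]
270 160 [524. 205. 624.]
290 175 [485. 155. 657.]
303 185 [462. 125. 673.]
320 200 [427.  88. 702.]
340 215 [395.  47. 733.]
370 230 [366.  -8. 759.]
400 240 [349. -62. 773.]
360 270 [293.  10. 781.]
```

The forearm stays at least 480 mm high and behind the hopper, so it is clear. Descending.

Emit:
drive_tool:
  claw: [-1,-1,-1,-1,-1]
  xyz:
    - [3,-1,40]
    - [0,0,40]
    - [0,0,30]
    - [0,0,9]
    - [0,0,0]
  roll: [0,0,0,0,0]

```text
t: 4.5
eef_pos: [558.5, 306.3, 271.2]
eef_rot: [[0.215, 0.976, 0.019], [0.976, -0.215, 0.014], [0.018, 0.015, -1.0]]
contact_force: [0.0, 0.4, 0.0]
opening: 0.6
```

```bash
python3 go.py 540 269.4 255; python3 -c "
from h import *
s=snap('side','side2');snap('wrist','wr2')
cv2.imwrite('pics/s2.png',cv2.resize(s['img'][110:230,270:430],None,fx=5,fy=5)[:,:,::-1])"
```

```text
4.5 [558.5 306.3 271.2] xang 77.59 tilt [ 0.0187  0.0138 -0.9997] F [0.  0.4 0. ] [ -4.5  45.7 -42.3  94.2  36.8  53.4  17.4]
tool shift [-40.3 -10.4  15.4]
```

View pics/s2.png

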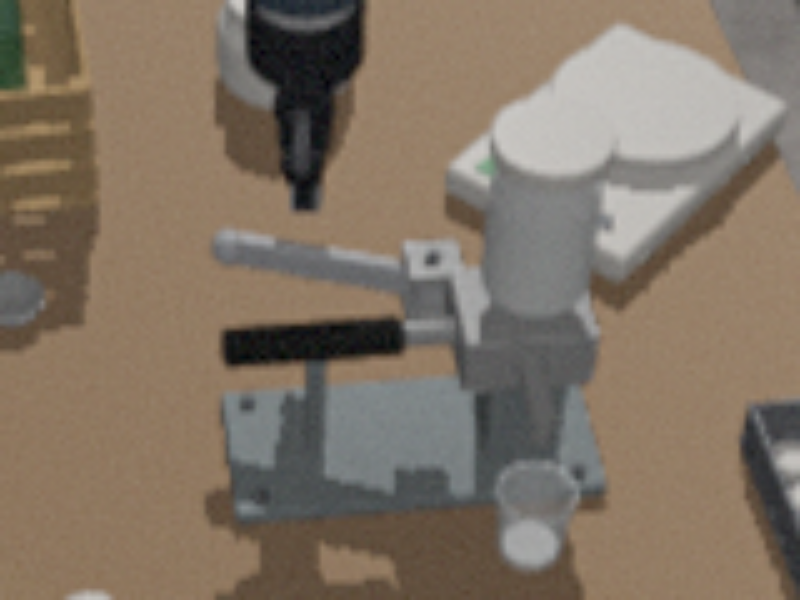

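View pics/wr2.png

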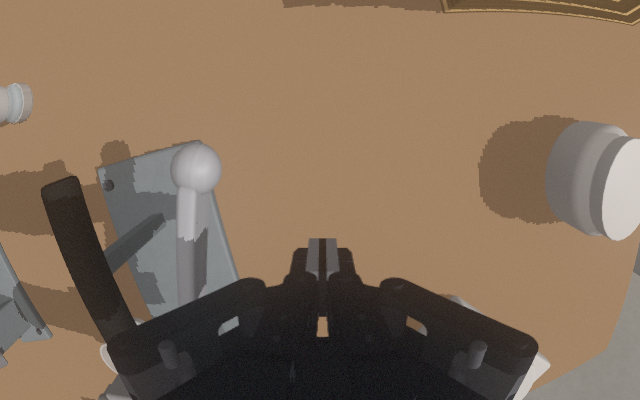

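Emit:
drive_tool:
  claw: [-1,-1,-1,-1]
  xyz:
    - [-5,-4,8]
    - [-5,-3,8]
    - [-5,-3,4]
    - [0,0,0]
  roll: [0,0,0,0]

```text
t: 5.1
eef_pos: [545.6, 293.3, 251.9]
eef_rot: [[0.215, 0.976, 0.022], [0.976, -0.216, 0.015], [0.019, 0.018, -1.0]]
contact_force: [0.2, 0.3, -0.0]
opening: 0.4
```

```bash
cat > st.py <<'E'
from h import *
o=ctrl.get_obs();p=np.array(o['eef_pos']);R=np.array(o['eef_rot'])
L=(p[2]-110)/-R[2,2];C=p+R[:,2]*L
print(round(o['t'],2),'p',p.round(1),'C',C.round(1),'tip z',(p+R[:,2]*173)[2].round(1),'xang',np.degrees(np.arctan2(R[1,0],R[0,0])).round(1),'zax',R[:,2].round(4),'F',np.round(o['contact_force'],1))
for n,t in(('contact',(540.5,269.3,110)),('stop',(524.4,234.4,110))): print(n,(R.T@(np.array(t)-C)).round(1))
E
python3 st.py
```

```text
5.1 p [545.6 293.3 251.9] C [548.7 295.5 110. ] tip z 78.9 xang 77.6 zax [ 0.0219  0.0151 -0.9996] F [ 0.2  0.3 -0. ]
contact [-27.3  -2.3  -0.6]
stop [-64.9 -10.5  -1.5]
```

Emit:
drive_tool:
  claw: [-1,-1,-1,-1,-1]
  xyz:
    - [-6,-1,0]
    - [-6,-1,0]
    - [-6,0,0]
    - [-3,0,0]
    - [0,0,0]
  roll: [0,0,0,0,0]

```text
t: 5.72
eef_pos: [539.3, 273.7, 253.0]
eef_rot: [[0.215, 0.976, 0.025], [0.976, -0.215, 0.02], [0.025, 0.02, -0.999]]
contact_force: [2.2, 2.1, 1.6]
opening: -0.2
```

```bash
python3 st.py; python3 -c "
from h import *
s=snap('side','side3');snap('wrist','wr3')
cv2.imwrite('pics/s3.png',cv2.resize(s['img'][110:230,270:430],None,fx=5,fy=5)[:,:,::-1])"
```

```text
5.72 p [539.3 273.7 253. ] C [542.8 276.6 110. ] tip z 80.1 xang 77.6 zax [ 0.025   0.02   -0.9995] F [2.2 2.1 1.6]
contact [-7.6 -0.7 -0.2]
stop [-45.2  -8.9  -1.3]
```

View pics/s3.png

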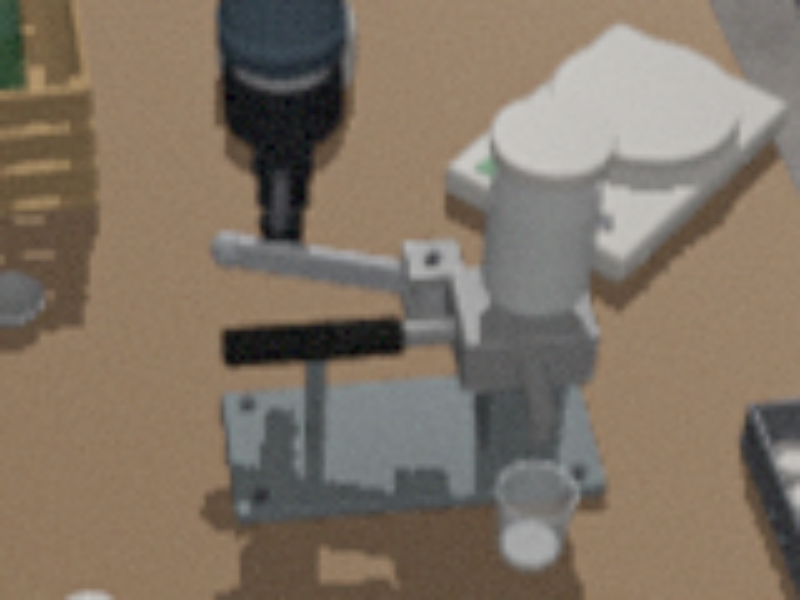

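View pics/wr3.png

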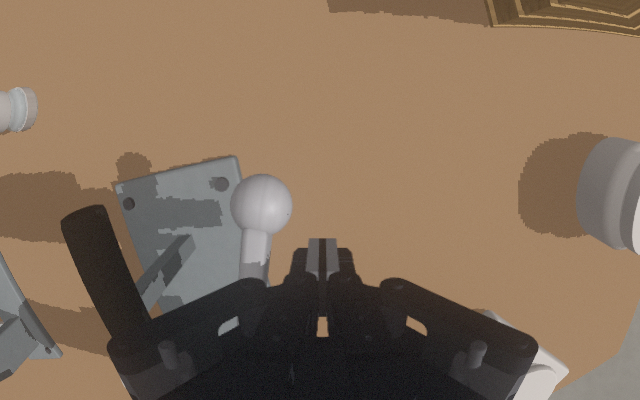

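The fingertips touch the blade's outer face next to the pressing point (side view, about (283,240) in the crop), and the force is about 2.8 N along the lever normal. Pushing in.

Emit:
drive_tool:
  claw: [-1,-1,-1,-1,-1,-1]
  xyz:
    - [-5,-1.5,0]
    - [-5,-1.5,0]
    - [-5,-1.5,0]
    - [-5,-1,0]
    - [-5,-1,0]
    - [0,0,0]
  roll: [0,0,0,0,0,0]

```text
t: 6.58
eef_pos: [528.7, 250.8, 254.0]
eef_rot: [[0.214, 0.976, 0.031], [0.976, -0.215, 0.025], [0.031, 0.025, -0.999]]
contact_force: [2.7, 5.0, 2.2]
opening: 0.1
```

```bash
python3 st.py
```

```text
6.58 p [528.7 250.8 254. ] C [533.2 254.4 110. ] tip z 81.2 xang 77.6 zax [ 0.0311  0.0247 -0.9992] F [2.7 5.  2.2]
contact [16.1  4.   0.6]
stop [-21.4  -4.3  -0.8]
```

Emit:
drive_tool:
  claw: [-1,-1,-1]
  xyz:
    - [-5,-1,0]
    - [-5,-1,0]
    - [-2,0,0]
  roll: [0,0,0]

```text
t: 6.95
eef_pos: [524.7, 241.4, 254.9]
eef_rot: [[0.212, 0.977, 0.035], [0.977, -0.213, 0.03], [0.037, 0.028, -0.999]]
contact_force: [1.6, 5.6, 3.3]
opening: -0.1
```

```bash
python3 st.py; python3 -c "
from h import *
s=snap('side','side4');snap('wrist','wr4')
cv2.imwrite('pics/s4.png',cv2.resize(s['img'][110:230,270:430],None,fx=5,fy=5)[:,:,::-1])"
```

```text
6.95 p [524.7 241.4 254.9] C [529.8 245.7 110. ] tip z 82.1 xang 77.7 zax [ 0.0347  0.03   -0.9989] F [1.6 5.6 3.3]
contact [25.3  5.5  1.1]
stop [-12.2  -2.8  -0.5]
```

View pics/s4.png

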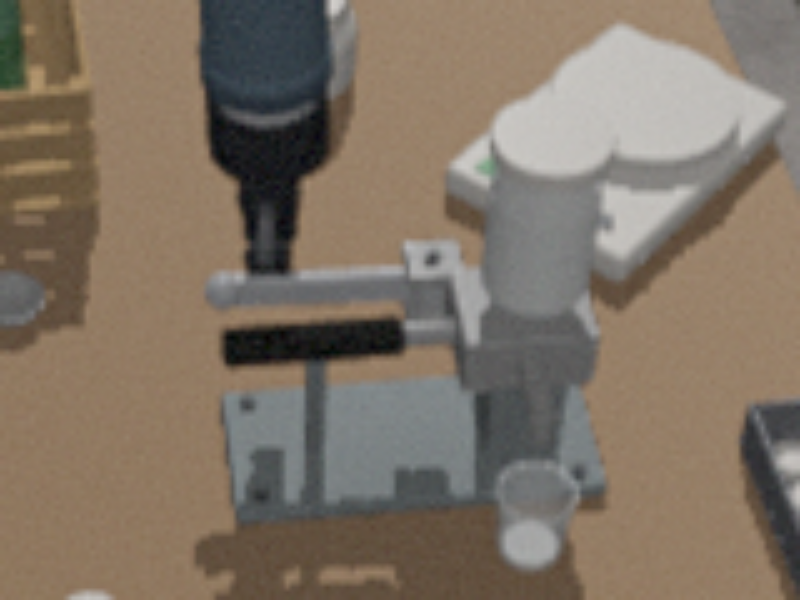

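View pics/wr4.png

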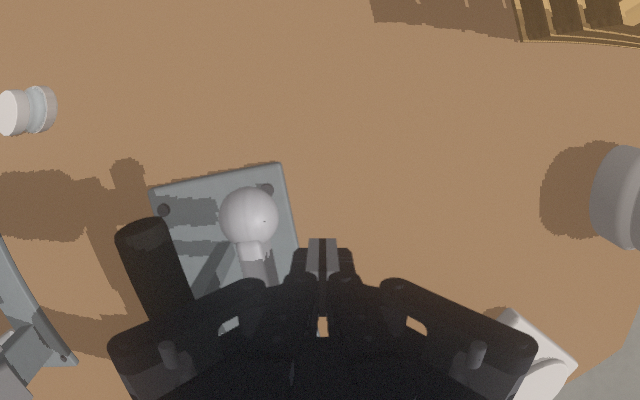

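Emit:
drive_tool:
  claw: [-1,-1,-1]
  xyz:
    - [-4,0,0]
    - [-3,0,0]
    - [-2,0,0]
  roll: [0,0,0]

```text
t: 7.42
eef_pos: [522.6, 235.6, 255.8]
eef_rot: [[0.209, 0.977, 0.037], [0.977, -0.211, 0.037], [0.044, 0.028, -0.999]]
contact_force: [2.0, 6.5, 4.3]
opening: 0.1
```

```bash
python3 st.py
```

```text
7.42 p [522.6 235.6 255.8] C [528. 241. 110.] tip z 83.1 xang 77.9 zax [ 0.0369  0.0366 -0.9986] F [2.  6.5 4.3]
contact [30.3  6.3  1.5]
stop [-7.2 -2.1 -0.4]
```

Emit:
drive_tool:
  claw: [-1,-1]
  xyz:
    - [-3,0,0]
    - [-3,0,0]
  roll: [0,0]

```text
t: 7.68
eef_pos: [521.2, 232.1, 256.5]
eef_rot: [[0.207, 0.978, 0.039], [0.977, -0.209, 0.042], [0.049, 0.029, -0.998]]
contact_force: [1.8, 7.3, 5.2]
opening: -0.1
```

```bash
python3 st.py
```

```text
7.67 p [521.2 232.1 256.5] C [526.8 238.2 110. ] tip z 83.8 xang 78.0 zax [ 0.0385  0.0418 -0.9984] F [1.8 7.3 5.2]
contact [33.2  6.9  1.8]
stop [-4.2 -1.6 -0.3]
```

Emit:
drive_tool:
  claw: [-1,-1]
  xyz:
    - [-4,0,0]
    - [-4,0,0]
  roll: [0,0]

```text
t: 7.92
eef_pos: [519.5, 228.3, 257.9]
eef_rot: [[0.204, 0.978, 0.042], [0.977, -0.206, 0.051], [0.059, 0.031, -0.998]]
contact_force: [3.7, 9.7, 1.5]
opening: 0.2
```

```bash
python3 st.py;python3 -c "
from h import *
s=snap('side','side5');snap('wrist','wr5')
cv2.imwrite('pics/s5.png',cv2.resize(s['img'][110:230,270:430],None,fx=5,fy=5)[:,:,::-1])"
```

```text
7.92 p [519.5 228.3 257.9] C [525.7 235.8 110. ] tip z 85.3 xang 78.2 zax [ 0.0419  0.051  -0.9978] F [3.7 9.7 1.5]
contact [35.7  7.6  2.3]
stop [-1.7 -1.  -0.1]
```

View pics/s5.png

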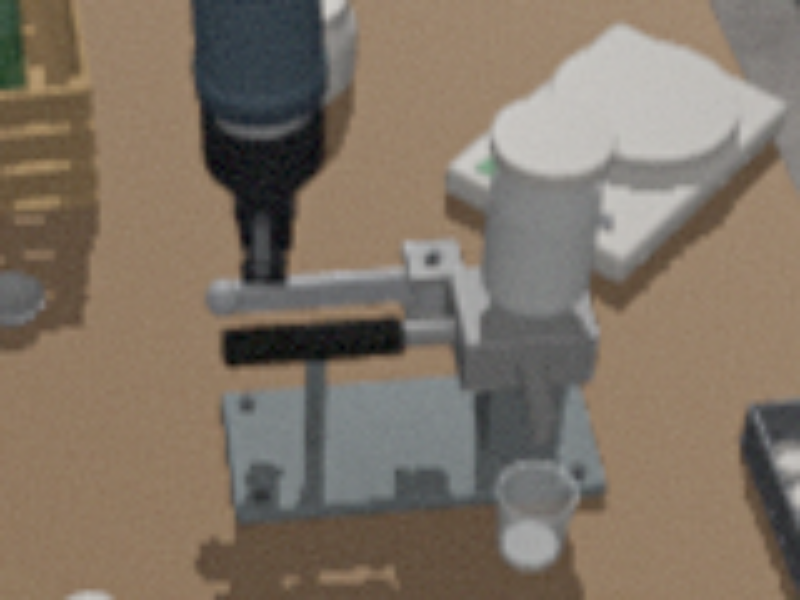

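View pics/wr5.png

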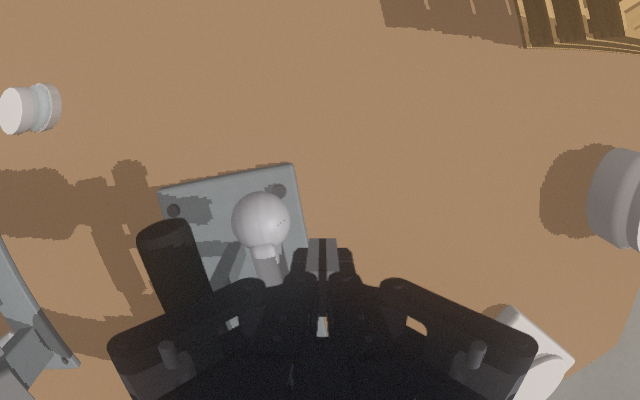

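```bash
cat > lev.py <<'E'
from h import *
import sys
for f in sys.argv[1:]:
    s=pickle.load(open(f+'.pkl','rb'));W=world(s);K=s['K'];R,_=cv2.Rodrigues(np.array(s['rvec'],float));c=-R.T@np.ravel(s['tvec'])
    def ray(u,v,h):
        d=R.T@np.linalg.inv(K)@np.array([u,v,1.]);return (c+d*(h-c[2])/d[2])[:2]
    v,u=np.mgrid[:400,:640];z=W[...,2];x=W[...,0];y=W[...,1]
    b=s['img'].sum(2)
    # upper edge/axis of lever right of the finger: brightness & depth
    m=(z>90)&(z<132)&(x>545)&(x<600)&(y>192)&(u<352)&(b>200)
    P=W[m][:,:2].astype(np.float32)
    l=cv2.fitLine(P,cv2.DIST_HUBER,0,.01,.01).ravel()
    bl=(z>90)&(z<132)&(u>305)&(u<320)&(y>195)&(b>250)
    ub,vb=u[bl],v[bl];left=ub.min()
    k=ub<left+6
    q=ray(ub[k].mean(),vb[k].mean(),112)
    print(f,m.sum(),'ang',np.degrees(np.arctan(l[1]/l[0])).round(2),'left',left,'vb',vb[k].mean().round(2),'ball',q.round(1),bl.sum(),W[bl].mean(0).round(1))
E
python3 lev.py side0 side3 side4 side5
```

```text
side0 223 ang 89.96 left 306 vb 10.91 ball [ 616.3 1301.4] 169 [ 599.1 1010.9  112.8]
side3 225 ang 89.92 left 306 vb 11.36 ball [ 615.6 1296.7] 164 [596.8 995.2 112.6]
side4 212 ang -89.95 left 306 vb 19.65 ball [ 605. 1213.] 179 [591.6 957.3 112.5]
side5 214 ang -89.95 left 306 vb 19.43 ball [ 605.6 1215.2] 179 [591.5 960.5 112.6]
```

Other objects got into that mask, so I limit y.

```bash
sed -i 's/(y>192)&(u<352)/(y>192)\&(y<290)\&(u<352)/; s/(y>195)&(b>250)/(y>195)\&(y<290)\&(b>250)/' lev.py
python3 lev.py side0 side3 side4 side5
```

```text
side0 120 ang -22.76 left 313 vb 158.65 ball [503.7 262.1] 47 [504.8 258.1 115.3]
side3 124 ang -23.37 left 312 vb 159.0 ball [501.  260.8] 48 [503.3 255.9 115.7]
side4 112 ang -4.54 left 311 vb 167.08 ball [492.4 223.8] 57 [496.9 219.5 115.6]
side5 114 ang -3.0 left 311 vb 168.72 ball [491.4 216.4] 56 [495.  212.8 115. ]
```

Emit:
drive_tool:
  claw: [-1,-1]
  xyz:
    - [-4,0,0]
    - [-4,0,0]
  roll: [0,0]

```text
t: 8.28
eef_pos: [518.3, 225.9, 258.6]
eef_rot: [[0.199, 0.979, 0.047], [0.977, -0.201, 0.065], [0.073, 0.033, -0.997]]
contact_force: [5.9, 13.7, -5.2]
opening: -0.2
```

```bash
python3 st.py;python3 -c "
from h import *
s=snap('side','side6')"; python3 lev.py side5 side6
```

```text
8.28 p [518.3 225.9 258.6] C [525.3 235.6 110. ] tip z 86.1 xang 78.5 zax [ 0.047   0.0653 -0.9968] F [ 5.9 13.7 -5.2]
contact [35.9  8.1  2.9]
stop [-1.4 -0.6 -0.1]
side5 114 ang -3.0 left 311 vb 168.72 ball [491.4 216.4] 56 [495.  212.8 115. ]
side6 114 ang -2.23 left 311 vb 168.72 ball [491.4 216.4] 56 [494.9 212.  115.8]
```

The ball has stopped moving while the force rose to 14 N, and the lever is parallel to the bar, so it is at its stop. Holding.

Emit:
drive_tool:
  claw: [-1,-1,-1,-1]
  xyz:
    - [-2,0,0]
    - [-2,0,0]
    - [-2,0,0]
    - [-2,0,0]
  roll: [0,0,0,0]

```text
t: 8.82
eef_pos: [517.3, 224.0, 258.6]
eef_rot: [[0.193, 0.98, 0.052], [0.977, -0.196, 0.081], [0.09, 0.035, -0.995]]
contact_force: [5.1, 8.5, -2.0]
opening: -0.1
```

```bash
python3 st.py;python3 -c "
from h import *
s=snap('side','side7')"; python3 lev.py side7
```

```text
8.82 p [517.3 224.  258.6] C [525.1 236.2 110. ] tip z 86.4 xang 78.8 zax [ 0.0522  0.0815 -0.9953] F [ 5.1  8.5 -2. ]
contact [35.3  8.6  3.5]
stop [-1.9 -0.4 -0.2]
side7 113 ang -2.71 left 311 vb 168.72 ball [491.4 216.4] 56 [495.  213.  114.8]
```

Emit:
drive_tool:
  claw: [-1,-1,-1,-1,-1,-1]
  xyz:
    - [-2,0,0]
    - [-2,0,0]
    - [-2,0,0]
    - [-2,0,0]
    - [-2,0,0]
    - [-2,0,0]
  roll: [0,0,0,0,0,0]

```text
t: 9.62
eef_pos: [516.1, 220.8, 258.6]
eef_rot: [[0.184, 0.981, 0.06], [0.976, -0.19, 0.105], [0.114, 0.039, -0.993]]
contact_force: [5.1, 8.2, -2.2]
opening: 0.1
```

```bash
python3 st.py;python3 -c "
from h import *
s=snap('side','side8');snap('wrist','wr8')
cv2.imwrite('pics/s8.png',cv2.resize(s['img'][110:230,270:430],None,fx=5,fy=5)[:,:,::-1])"; python3 lev.py side8
```

```text
9.62 p [516.1 220.8 258.6] C [525.1 236.4 110. ] tip z 86.8 xang 79.3 zax [ 0.0599  0.1046 -0.9927] F [ 5.1  8.2 -2.2]
contact [34.9  8.9  4.4]
stop [-2.1 -0.3 -0.3]
side8 112 ang -1.54 left 311 vb 168.72 ball [491.4 216.4] 55 [494.8 212.7 114.9]
```

View pics/s8.png

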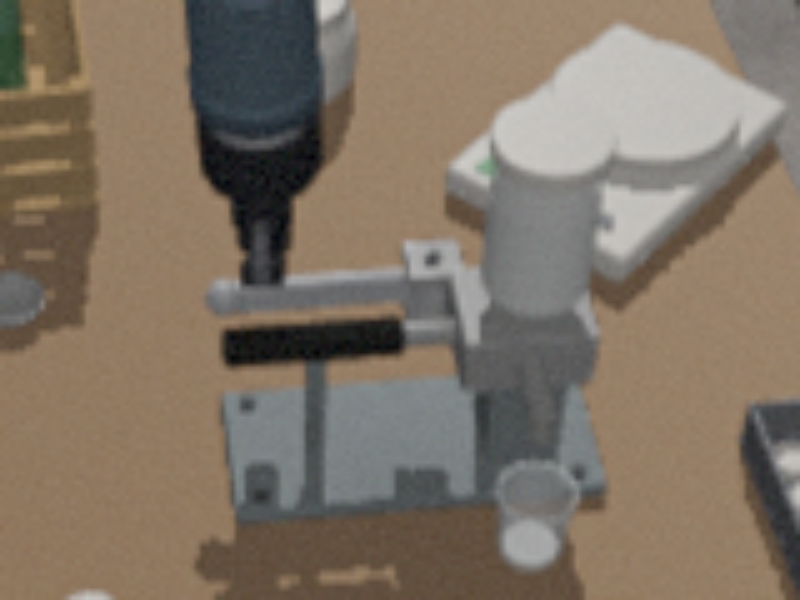

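Held at the stop for over 1 s; the view shows the lever parallel to the bar with a gap left. Now taking the fingers off.

Emit:
drive_tool:
  claw: [-1,-1,-1,-1,-1,-1,-1,-1]
  xyz:
    - [8,2,1]
    - [10,2,1]
    - [10,2,1]
    - [12,2,1]
    - [12,2,1]
    - [12,1,1]
    - [8,0,1]
    - [0,0,0]
  roll: [0,0,0,0,0,0,0,0]

```text
t: 10.72
eef_pos: [538.0, 292.3, 256.9]
eef_rot: [[0.185, 0.982, 0.049], [0.977, -0.189, 0.099], [0.106, 0.03, -0.994]]
contact_force: [-0.6, 0.1, -0.2]
opening: -0.1
```

```bash
python3 st.py;python3 -c "
from h import *
s=snap('side','side9');snap('wrist','wr9')
cv2.imwrite('pics/s9.png',cv2.resize(s['img'][110:230,270:430],None,fx=5,fy=5)[:,:,::-1])"; python3 lev.py side0 side9
```

```text
10.72 p [538.  292.3 256.9] C [545.3 306.9 110. ] tip z 85.0 xang 79.3 zax [ 0.0491  0.0985 -0.9939] F [-0.6  0.1 -0.2]
contact [-37.6   2.4  -3.9]
stop [-74.7  -6.8  -8.2]
side0 120 ang -22.76 left 313 vb 158.65 ball [503.7 262.1] 47 [504.8 258.1 115.3]
side9 124 ang -24.81 left 313 vb 158.65 ball [503.7 262.1] 47 [504.7 257.4 116. ]
```

View pics/s9.png

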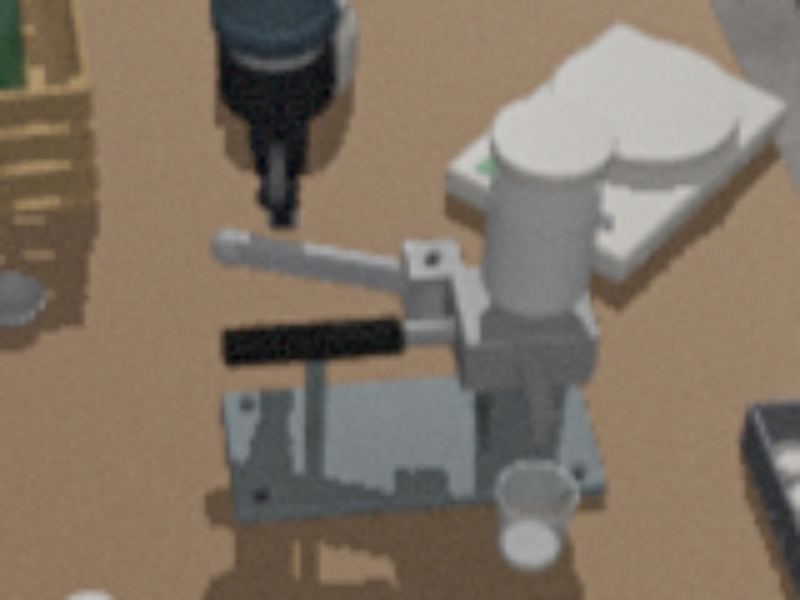

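Fully out again: the ball is at (503.7,262.1), the same as before the press. Second press.

Emit:
drive_tool:
  claw: [-1,-1,-1,-1,-1,-1,-1,-1]
  xyz:
    - [-12,0,-1]
    - [-12,0,-1]
    - [-6,0,0]
    - [-6,-1,0]
    - [-7,-2,-1]
    - [-7,-2,-1]
    - [-7,-2,-1]
    - [-5,-1,0]
  roll: [0,0,0,0,0,0,0,0]

```text
t: 11.82
eef_pos: [519.5, 230.0, 258.2]
eef_rot: [[0.185, 0.981, 0.058], [0.976, -0.19, 0.106], [0.115, 0.037, -0.993]]
contact_force: [4.7, 4.7, 3.1]
opening: 0.4
```

```bash
python3 st.py
```

```text
11.82 p [519.5 230.  258.2] C [528.2 245.8 110. ] tip z 86.5 xang 79.3 zax [ 0.0581  0.1061 -0.9927] F [4.7 4.7 3.1]
contact [25.2  7.7  3.2]
stop [-11.8  -1.5  -1.4]
```

Emit:
drive_tool:
  claw: [-1,-1,-1,-1]
  xyz:
    - [-6,-1,0]
    - [-6,0,0]
    - [-4,0,0]
    - [-4,0,0]
  roll: [0,0,0,0]

```text
t: 12.32
eef_pos: [516.3, 217.1, 258.7]
eef_rot: [[0.178, 0.982, 0.069], [0.975, -0.185, 0.127], [0.137, 0.044, -0.99]]
contact_force: [5.7, 14.7, -5.5]
opening: -0.2
```

```bash
python3 st.py;python3 -c "
from h import *
s=snap('side','side10')"; python3 lev.py side8 side10
```

```text
12.32 p [516.3 217.1 258.7] C [526.6 236.1 110. ] tip z 87.5 xang 79.7 zax [ 0.0687  0.1266 -0.9896] F [ 5.7 14.7 -5.5]
contact [34.8  7.5  5.2]
stop [-2.  -1.9 -0.4]
side8 112 ang -1.54 left 311 vb 168.72 ball [491.4 216.4] 55 [494.8 212.7 114.9]
side10 113 ang -0.99 left 311 vb 168.81 ball [491.3 216. ] 54 [494.9 211.7 115.8]
```

Emit:
drive_tool:
  claw: [-1,-1,-1]
  xyz:
    - [-3,0,0]
    - [-3,0,0]
    - [-3,0,0]
  roll: [0,0,0]

```text
t: 12.75
eef_pos: [515.3, 214.7, 258.6]
eef_rot: [[0.17, 0.983, 0.075], [0.973, -0.179, 0.145], [0.156, 0.048, -0.987]]
contact_force: [5.1, 12.6, -4.1]
opening: 0.2
```

```bash
python3 st.py;python3 -c "
from h import *
for i in range(14): s=snap('side','side11')
snap('top','top11');snap('wrist','wr11')
cv2.imwrite('pics/s11.png',cv2.resize(s['img'][110:230,270:430],None,fx=5,fy=5)[:,:,::-1])"; python3 st.py; python3 lev.py side8 side11
```

```text
12.75 p [515.3 214.7 258.6] C [526.6 236.6 110. ] tip z 87.9 xang 80.1 zax [ 0.075   0.145  -0.9866] F [ 5.1 12.6 -4.1]
contact [34.2  7.8  5.8]
stop [-2.5 -1.7 -0.5]
13.55 p [515.2 214.8 258.6] C [526.5 236.6 110. ] tip z 87.9 xang 80.1 zax [ 0.0749  0.1448 -0.9866] F [ 6.3 12.9 -4.7]
contact [34.2  7.9  5.8]
stop [-2.5 -1.7 -0.5]
side8 112 ang -1.54 left 311 vb 168.72 ball [491.4 216.4] 55 [494.8 212.7 114.9]
side11 113 ang -2.33 left 311 vb 168.72 ball [491.4 216.4] 55 [494.8 212.8 114.9]
```

View pics/s11.png

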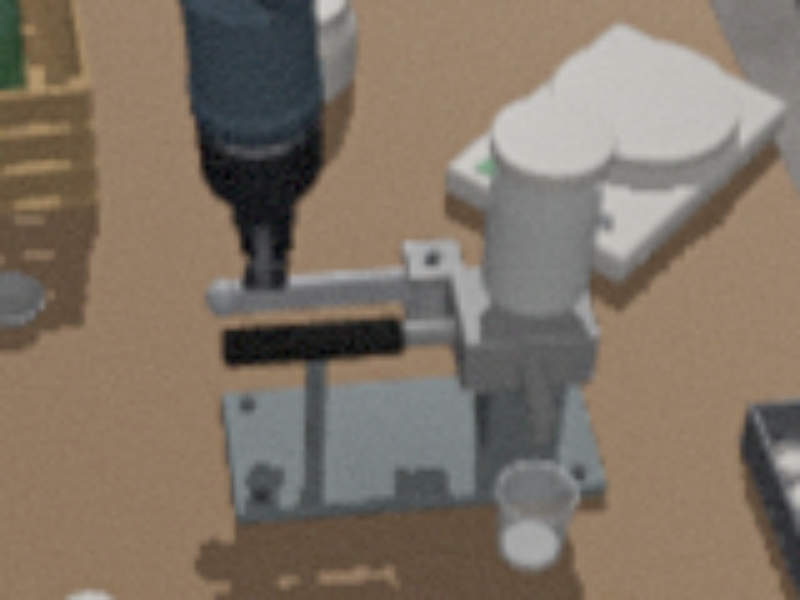

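View pics/top11.png

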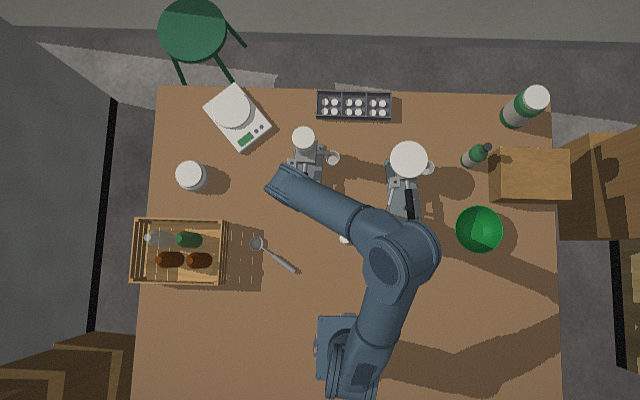

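Steady: over 0.8 s of holding, the ball stayed at the same position as in the first press, with about 13 N on the tool. The side view shows the fingers behind the lever and a clear gap to the black bar. In the top view everything else is where it was. Handing in.

```bash
python3 -c "
from h import *
print(ctrl.hand_in())"; python3 st.py
```

```text
the job is handed in; nothing more can be done
None
the job is handed in; nothing more can be done
```

I pressed the tall filler's lever to its stop with the backs of the closed fingers and held it there for over 1 s. I then took the fingers off so it sprang out, pressed it to the stop again, and handed in while still holding it, at about 13.6 s on the clock.

- **First press:** the lever came parallel to the bar within measurement noise (fits -1.5 to -3.0°, bar -3.0°). The ball stopped moving while the tool force rose from about 10 to 15–16 N. For the rest of the hold I kept the push at about 10 N.
- **Release:** the ball came back to exactly its starting position in the side view, with no force left on the tool.
- **Second press:** the ball went to the same stop position as in the first press. It stayed there for 0.8 s at about 15 N total, and the gap to the bar was visible in the side view.
- **Surroundings:** the last side and top views showed nothing else displaced. In the last top view the arm hid the stirring stick and part of the jar and of the squat filler's lever, so I could not fully re-check those. The arm passed well above them.

Two things did not go as expected. The fingers touched the lever about 7 mm earlier than I had worked out. The tool also tilted gradually to about 9° while pushing, since tilt cannot be commanded; the fingers stayed on the lever's outer face.

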